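# Cradle the long squash and send it under the inspection camera

## Task

Pick up the long squash and lay it in the V cradle of the wooden carriage, stem through the notched end plate; keep hold of it until it has settled into the cradle, then let go. Then push the carriage all the way home under the camera arch, with the squash still lying in its cradle, and leave the other produce and the brush where they are.

Things in the scene. Friction and masses are not known exactly. Their poses are not given: they have to be found in the camera images.
- squash: the only long squash: cream with green stripes, a cylinder with eight rounded ribs, 62 mm thick (66 mm over the ribs), 160 mm long with rounded ends, and a brown stem 14 mm thick sticking 30 mm out of one end; about 0.3 kg. Starts lying on the table. Origin: middle of its axis (31 mm above the table as it lies); x runs along its length towards the stem. It may be rolled about x.
- stem_tip (a point): the free end of the squash's stem, on its axis, 110 mm from the squash's origin
- cradle (a point): on the wooden carriage: where the middle of the seated squash's axis lies, 86 mm above the table. x points along the slide, away from the robot, to the notch and arch; z up. Two 90-degree V blocks, 24 mm thick, 92 mm wide, are centred 50 mm before and behind it along x, their tops 5 mm below it; in the 76 mm gap between them fingers can go down (floor 54 mm below this point)
- notch (a point): middle of the notch, on the inner face of the notched end plate, 92 mm beyond the cradle point and at its height; axes as there. Plate 6 mm thick, 100 mm wide, rising 24 mm above this point; notch 28 mm wide, open at the top, its bottom 34 mm below this point. The squash's stem must lie in it, its body inside the plate: it fits no other way round.
- blank_plate (a point): middle of the inner face of the other, plain end plate, 92 mm before the cradle point (184 mm from the notched one: the 160 mm squash has 12 mm play either way), at the same height; axes as there. 6 mm thick, 100 mm wide, rising 12 mm above this point.
- push_post (a point): upright steel post on the carriage's end towards the robot, 124 mm before the cradle point: 20 mm in diameter with a 22 mm ball on top. The point is on its axis, 100 mm above the table, 17 mm below the ball's top, 68 mm above the carriage's tongue. Clear gap from post to plain end plate 16 mm. Axes as cradle. Push it along +x, or pinch it from above across x.
- carriage (a joint): travel of the carriage along its slide (m): 0 to 0.025 at the start, 0.100 fully home against its stop under the arch. It stays where it is left; takes about 2 to 3 N to slide.
- stand: fixed aluminium camera stand, base 360 x 130 x 16 mm, origin under its centre, x along the slide, roughly away from the robot. Its camera arch stands 140 mm beyond the origin: 162 mm wide, 50 mm deep, opening 188 mm high under the lens, top 255 mm above the table. The cradle point is 60 mm before the origin at travel 0, 40 mm beyond it when home, so loading is clear of the arch.
- round_pumpkin: bystander: round orange pumpkin, 73 mm across, 64 mm high with stem, origin under its centre
- acorn_squash: bystander: round dark green squash, 68 mm across, 75 mm high with stem, origin under its centre
- flat_pumpkin: bystander: flat cream pumpkin, 90 mm across, 51 mm high with stem, origin under its centre
- small_pumpkin: bystander: small orange pumpkin, 60 mm across, 56 mm high with stem, origin under its centre
- brush: bystander: a hand brush lying on the table at the left
Not all that is in view belongs to the job. What is shaped like the squash but yellow is not meant.

How it is judged:
On the way, in this order (a step that is already met when the one before it is completed fails the run):
1. the squash is down in the cradle, stem in the notch, with the fingers still holding it (z of squash in the frame of cradle between -0.006 and 0.006 m and y of squash in the frame of cradle between -0.008 and 0.008 m and x of stem_tip in the frame of cradle above 0.092 m and angle between the x axis of squash and the x axis of cradle, either way round below 0.1 rad and contact force between the fingers and squash above 0.5 N), for 0.1 s.
2. the squash is let go and lies still in the cradle, the carriage not yet home (z of squash in the frame of cradle between -0.006 and 0.006 m and y of squash in the frame of cradle between -0.008 and 0.008 m and x of stem_tip in the frame of cradle above 0.092 m and angle between the x axis of squash and the x axis of cradle, either way round below 0.1 rad and contact force between the fingers and squash below 0.05 N and linear speed of squash below 0.03 m/s and value of joint carriage below 0.09 m), for 0.2 s.
3. the carriage is pushed home with the squash in it (z of squash in the frame of cradle between -0.006 and 0.006 m and y of squash in the frame of cradle between -0.008 and 0.008 m and x of stem_tip in the frame of cradle above 0.092 m and angle between the x axis of squash and the x axis of cradle, either way round below 0.1 rad and contact force between the fingers and squash below 0.05 N and value of joint carriage above 0.095 m), for 0.2 s.
At the end, for the whole second after the job is handed in: The carriage is within 5 mm of its stop (joint above 0.095) and the squash lies still and released in the cradle: its axis within 6 mm in height and 8 mm sideways of the cradle point and within 0.1 rad of the slide's direction, its stem tip at least 92 mm beyond the cradle point (through the notch) (all of step 3 and linear speed of squash below 0.02 m/s); the robot touches nothing.
It fails at once if the round pumpkin is moved by more than 40 mm (distance of round_pumpkin from where it was at the start of the episode above 0.04 m).
It fails at once if the acorn squash is moved by more than 40 mm (distance of acorn_squash from where it was at the start of the episode above 0.04 m).
It fails at once if the flat pumpkin is moved by more than 40 mm (distance of flat_pumpkin from where it was at the start of the episode above 0.04 m).
It fails at once if the small pumpkin is moved by more than 40 mm (distance of small_pumpkin from where it was at the start of the episode above 0.04 m).
It fails at once if the brush is moved by more than 40 mm (distance of brush from where it was at the start of the episode above 0.04 m).
It also fails if it takes over 58 s, if anything falls off the work surface, if the arm or the gripper's body presses on something with over 40 N, if the wrist force passes 120 N, or if a joint passes its speed limit or range.

## Robot

A 6-joint arm with a two-finger parallel gripper is mounted at the origin on the work surface. World frame = base frame: x ahead of the robot, y to its left, z up, the work surface at z = 0. Lengths are in m, angles in rad, forces in N, time in s.
With the tool pointing down it reaches from about 0.35 to 0.85 m from the base axis. Payload 8.1 kg.
Tool frame: the origin (TCP) lies at the very end of the fingers, on their centre line; the grasp point (between the pads) lies 19 mm behind it; z points along the fingers, y is the direction in which the jaws open and shut (so a half turn about z gives the same grasp; the last joint's range is limited). The gripper opens to 93 mm and grips with 3 to 60 N. Pads are 15 mm wide; open, the fingers measure 128 mm over their backs; the gripper's body (75 mm by 188 mm) begins 65 mm behind the grasp point.
Start: joints at [-1.354, 0.13, 1.488, -0, 1.523, -0.085], TCP at [0.178, -0.573, 0.219] pointing down, gripper open.
Joint ranges: [-2.96, 2.96], [-0.89, 2.26], [0.02, 2.5], [-1.34, 4.48], [0, 2.73], [-2.66, 2.66]. Speed limits (rad/s): [2.39, 2.39, 2.79, 3.14, 3.14, 3.14].

## Interface

Orientations are given as a rotation vector (axis times angle).
In Python, from plant import * gives the robot as it stands. The module is installed in compiled form; this text tells all that it offers.
- The arm moves only by the shell command python3 -m creep 'ROWS' [OPENING] [FORCE]. ROWS is JSON, a list of rows, each a list of 4 numbers: the shift along the world's x, y, z normalised to -1 to 1, where 1 is 25 mm, then the turn about the world's z normalised to -1 to 1, where 1 is 0.1 rad. A call has 1 to 12 rows; each row shifts and turns the pose as measured when the row begins; what a row does not reach is not made up. A row lasts 1/12 s, in which the tool goes at most 41.7 mm and 7.16 degrees, less where a joint would pass 70% of its speed; a pose out of reach is approached as far as the arm can. A call with a number of a shift or a turn outside -1 to 1 is refused whole. A call with a gripper value outside its range is refused whole. OPENING is the opening, from 0 (shut) to 1 (fully open), set as the call begins (- or left out, the last holds). The fingers move at their own pace and stop on an object; FORCE is the grip in N (left out, the last holds). Time passes only in rows, so rows that do not move let the fingers close. It gives the time, the measured TCP pose, the force and the opening at its end, in the units of the state.
- get_state(): the state, without advancing time (a new reading comes with each control period).
- grab_frame(name): name is "scene" or "top" or "wrist"; returns (picture, depth): 480x640x3 uint8, blue, green, red; 480x640 float32, m along the optical axis (not along the pixel's ray), 0 where there is no reading.
- camera_info(name): a dict with "camera_matrix" (3x3 intrinsics, pixels), "camera_from_world" (4x4, takes a point from world to camera coordinates); the wrist camera has in their place "mount" (4x4, takes a point from camera to tool coordinates, whose origin is the TCP and whose axes are the flange's). Camera axes: x right, y down, z forward; pixel columns grow to the right and rows downward; lengths in m; the calibration is good to about 2 mm. A picture is of the moment at which its call begins: read the wrist's pose just before it. camera_info takes no time and is no camera call.
- hand_in(): hands the job in, once; it reports no verdict.
The state is a dict: "time_s": time; "qpos": joint angles; "dq": joint speeds; "joint_efforts": joint torques, N m; "eef_pos": TCP position; "tcp_rot": TCP orientation; "ft_force": force on the tool from outside, world axes, zero at the start; "torque": the same for the moment, N m; "finger_gap": opening from 0.0 (shut) to 1.0 (fully open).
Only numpy, scipy, OpenCV 4.12 (cv2) and the standard library are available. Lean on these libraries where they do the work, as an engineer would, in place of code of your own. Each camera call takes 0.05 s, during which the arm holds its last target.

## Working session

There is one attempt and no reset: what is moved stays moved. The work goes in short steps, Python scripts to look and compute and a shell command to move; the robot and the scene stay as the last step left them, time stands still between calls to the robot, and variables do not carry over. Pictures are saved under pics/ and viewed, and the job is handed in when it is done.

```bash
mkdir -p pics; ls
python3 - <<'E'
from plant import *
import cv2, numpy as np
s=get_state(); print({k:np.round(v,3).tolist() for k,v in s.items()})
for n in ("scene","top"):
    p,d=grab_frame(n); cv2.imwrite(f"pics/{n}0.png",p); np.save(f"pics/{n}0.npy",d)
    c=camera_info(n); print(n,np.round(c["camera_matrix"],1).tolist(),np.round(c["camera_from_world"],3).tolist())
E
```

```text
pics
{'time_s': 0.0, 'qpos': [-1.354, 0.131, 1.489, -0.0, 1.523, -0.085], 'dq': [-0.001, 0.002, -0.0, 0.0, 0.001, 0.001], 'joint_efforts': [0.002, -55.984, -49.175, 0.077, 0.035, -0.0], 'eef_pos': [0.178, -0.572, 0.218], 'tcp_rot': [-3.104, -0.472, 0.0], 'ft_force': [0.006, -0.311, -0.236], 'torque': [-0.004, 0.012, 0.051], 'finger_gap': 0.999}
scene [[572.6, 0.0, 312.9], [0.0, 572.6, 233.0], [0.0, 0.0, 1.0]] [[0.793, 0.609, -0.001, -0.464], [0.521, -0.679, -0.517, -0.22], [-0.316, 0.409, -0.856, 1.698], [0.0, 0.0, 0.0, 1.0]]
top [[468.3, 0.0, 307.3], [0.0, 468.3, 241.2], [0.0, 0.0, 1.0]] [[-0.013, -1.0, -0.005, 0.05], [-0.973, 0.013, -0.23, 0.58], [0.23, 0.002, -0.973, 1.166], [0.0, 0.0, 0.0, 1.0]]
```

View pics/scene0.png

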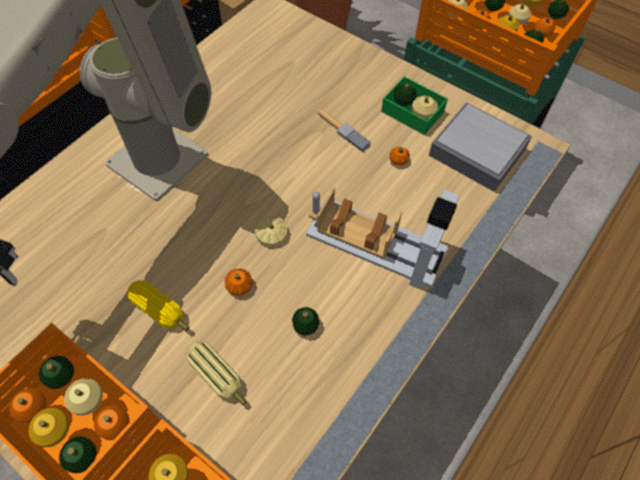

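View pics/top0.png

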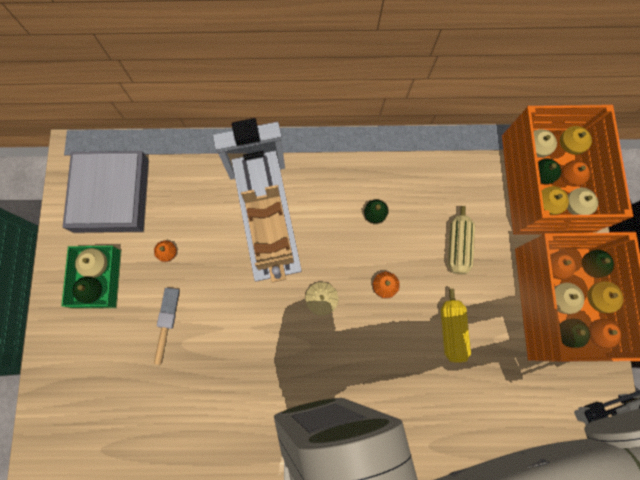

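The top view shows the cream squash at about (461,243) with its stem towards (461,208), the carriage around (268,230) with its post at (278,270), and the arch at (250,145). Next I measure these from the depth and masks.

```bash
cat > h.py <<'E'
from plant import *
import cv2, numpy as np
from scipy.spatial.transform import Rotation as R
def cloud(n,d,pose=None):
    c=camera_info(n);K=np.array(c["camera_matrix"])
    v,u=np.mgrid[:480,:640]
    P=np.stack([(u-K[0,2])/K[0,0]*d,(v-K[1,2])/K[1,1]*d,d],-1)
    if n=="wrist": T=pose@np.array(c["mount"])
    else: T=np.linalg.inv(np.array(c["camera_from_world"]))
    W=P@T[:3,:3].T+T[:3,3]; W[d<=0]=np.nan; return W
def wpose():
    s=get_state();T=np.eye(4);T[:3,:3]=R.from_rotvec(s["tcp_rot"]).as_matrix();T[:3,3]=s["eef_pos"];return T
def axis2(X):
    (cx,cy),(w,h),a=cv2.minAreaRect(X.astype(np.float32)*1000)
    return cx,cy,w,h,a
E
python3 - <<'E'
from h import *
for n,box in (("top",(430,200,490,285)),("scene",(175,330,260,412))):
    p=cv2.imread(f"pics/{n}0.png");W=cloud(n,np.load(f"pics/{n}0.npy"))
    u0,v0,u1,v1=box
    w=W[v0:v1,u0:u1].reshape(-1,3);hsv=cv2.cvtColor(p,cv2.COLOR_BGR2HSV)[v0:v1,u0:u1].reshape(-1,3)
    t=w[np.nan_to_num(w[:,2])>0.022]
    print(n,len(t),axis2(t[:,:2]),t[:,2].max(), np.nanmedian(w[:,2]))
    b=t[t[:,2]>0.04]; print(" body",axis2(b[:,:2]),b[:,2].max())
    m=t[:,:2].mean(0);print(np.linalg.svd(t[:,:2]-m)[2][0] if len(t)<4000 else'',m)
    # extents along the axis
    print(" xmin/max",t[t[:,0].argmin()],t[t[:,0].argmax()])
# carriage/stand in top
W=cloud("top",np.load("pics/top0.npy"));p=cv2.imread("pics/top0.png")
c=W[115:285,205:305].reshape(-1,3)
for lo,hi in ((.010,.022),(.06,.083),(.085,.1),(.1,.112),(.112,.125),(.2,.3)):
    t=c[(c[:,2]>lo)&(c[:,2]<hi)]
    if len(t)>5: print(lo,hi,len(t),np.round(axis2(t[:,:2]),1))
crop=cv2.resize(p[115:290,195:315],None,fx=3.4,fy=3.4,interpolation=cv2.INTER_CUBIC);cv2.imwrite("pics/car.png",crop)
z=np.nan_to_num(W[115:290,195:315,2]);cv2.imwrite("pics/carz.png",cv2.resize(cv2.applyColorMap(np.clip(z*2000,0,255).astype(np.uint8),cv2.COLORMAP_JET),None,fx=3.4,fy=3.4,interpolation=cv2.INTER_NEAREST))
E
```

```text
top 1415 (589.6060180664062, -374.80633544921875, 62.129234313964844, 189.39125061035156, 81.53987121582031) 0.06691388221585481 0.0007250159681435608
 body (584.364501953125, -374.0267639160156, 62.129234313964844, 177.27969360351562, 81.53987121582031) 0.06691388221585481
[-0.98995662  0.14137144] [ 0.57293305 -0.36777823]
 xmin/max [ 0.4945593  -0.37273536  0.02833136] [ 0.68263392 -0.39041637  0.03405757]
scene 1834 (570.7744140625, -373.3623352050781, 62.305973052978516, 234.16026306152344, 82.13612365722656) 0.06716515367541809 0.00043744733534967217
 body (587.00390625, -375.86492919921875, 61.64385223388672, 178.84332275390625, 82.03728485107422) 0.06716515367541809
[ 0.99050043 -0.13750965] [ 0.58822257 -0.37760421]
 xmin/max [ 0.45682379 -0.3426566   0.02981456] [ 0.68716613 -0.38639363  0.02810777]
0.01 0.022 2587 [668.1 156.  374.  158.9  12.1]
0.06 0.083 614 [650.9 167.6 334.7 160.    6.3]
0.085 0.1 204 [654.  156.4 339.9 161.2  10.5]
0.1 0.112 146 [653.  173.1 337.4 155.6   4.2]
0.112 0.125 74 [670.8 125.9 338.1 155.1  24.4]
0.2 0.3 1417 [810.4 185.6  52.2 161.5  10.8]
```

```bash
python3 -c "
import cv2,numpy as np
cv2.imwrite('pics/car2.png',np.hstack([cv2.imread('pics/car.png')[:,:400],cv2.imread('pics/carz.png')[:,:400]]))"
```

```text
(no output)
```

View pics/car2.png

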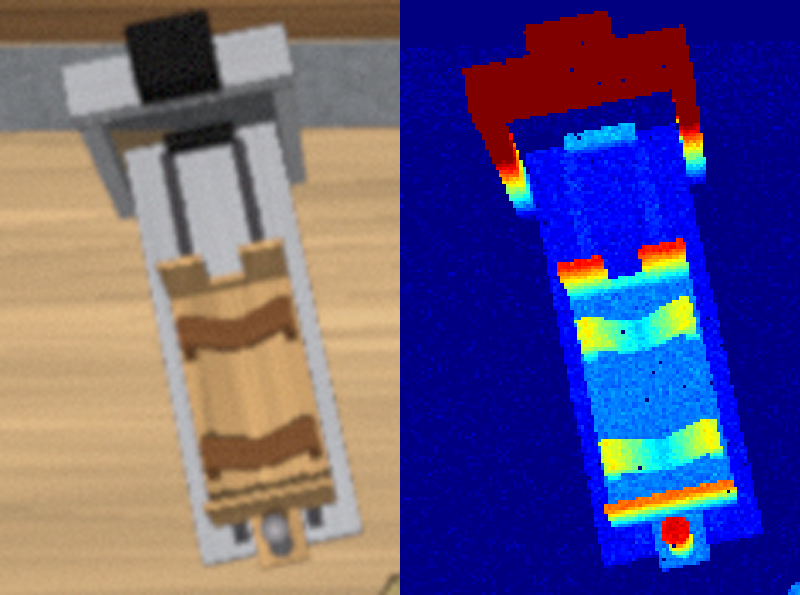

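The crop shows the notched plate at the top, (205,265) in the crop, then two brown V blocks, the plain plate and the ball (277,525). The height map agrees. Now I fit the axes.

Run:
```python
from h import *
for n,box in (("top",(430,200,490,285)),("scene",(175,330,260,412))):
    W=cloud(n,np.load(f"pics/{n}0.npy"));u0,v0,u1,v1=box
    w=W[v0:v1,u0:u1].reshape(-1,3); w=w[np.nan_to_num(w[:,2])>0.03]; w=w[np.abs(w[:,0]-.585)<.13]
    a=np.array([.99,-.1397]);b=np.array([.1397,.99])
    s=w[:,:2]@a; t=w[:,:2]@b
    for lo in np.arange(s.min(),s.max(),.012):
        k=(s>=lo)&(s<lo+.012)
        if k.sum()>3: print(n,round(lo,3),k.sum(),"t %.3f %.3f zmax %.3f"%(*np.percentile(t[k],[3,97]),np.percentile(w[k,2],95)))
W=cloud("top",np.load("pics/top0.npy"))
def sel(v0,v1,u0,u1,lo,hi):
    w=W[v0:v1,u0:u1].reshape(-1,3);return w[(w[:,2]>lo)&(w[:,2]<hi)]
# crop px -> full: 195+x/3.4, 115+y/3.4
for nm,a in (("notch",(183,200,240,290,.098,.12)),("blank",(254,272,250,300,.088,.104)),("ball",(264,280,268,288,.107,.13)),("base",(150,290,215,310,.010,.021))):
    w=sel(*a); m=w[:,:2].mean(0); d=np.linalg.svd(w[:,:2]-m,full_matrices=False)[2]
    print(nm,len(w),np.round(m,4),"major ang",np.degrees(np.arctan(d[0][1]/d[0][0])),np.round(axis2(w[:,:2]),1),w[:,2].max())
w=sel(120,200,200,310,.235,.275);print("arch",np.round(axis2(w[:,:2]),1))
for n,(u,v) in dict(acorn=(375,211),round=(386,285),flat=(321,297),small=(165,251),yellow=(456,330)).items(): print(n,np.round(W[v,u],3))
```

```text
top 0.541 102 t -0.308 -0.267 zmax 0.056
top 0.553 108 t -0.315 -0.261 zmax 0.062
top 0.565 111 t -0.316 -0.259 zmax 0.063
top 0.577 105 t -0.317 -0.259 zmax 0.063
top 0.589 106 t -0.318 -0.260 zmax 0.063
top 0.601 105 t -0.317 -0.260 zmax 0.063
top 0.613 107 t -0.316 -0.260 zmax 0.064
top 0.625 101 t -0.315 -0.259 zmax 0.062
top 0.637 104 t -0.318 -0.260 zmax 0.064
top 0.649 104 t -0.318 -0.259 zmax 0.063
top 0.661 98 t -0.318 -0.259 zmax 0.062
top 0.673 85 t -0.315 -0.260 zmax 0.062
top 0.685 56 t -0.309 -0.265 zmax 0.057
top 0.697 17 t -0.295 -0.278 zmax 0.043
top 0.709 22 t -0.295 -0.283 zmax 0.041
top 0.721 16 t -0.295 -0.283 zmax 0.039
scene 0.538 17 t -0.307 -0.273 zmax 0.054
scene 0.55 75 t -0.314 -0.268 zmax 0.058
scene 0.562 121 t -0.319 -0.262 zmax 0.063
scene 0.574 132 t -0.319 -0.261 zmax 0.063
scene 0.586 132 t -0.319 -0.263 zmax 0.063
scene 0.598 135 t -0.319 -0.262 zmax 0.063
scene 0.61 133 t -0.318 -0.261 zmax 0.064
scene 0.622 137 t -0.319 -0.261 zmax 0.062
scene 0.634 138 t -0.319 -0.262 zmax 0.063
scene 0.646 137 t -0.319 -0.262 zmax 0.062
scene 0.658 143 t -0.319
[... 173 characters left out ...]
.283 zmax 0.042
scene 0.718 35 t -0.296 -0.285 zmax 0.040
scene 0.73 10 t -0.296 -0.284 zmax 0.037
notch 102 [0.7108 0.1669] major ang -78.71130925031572 [711.7 166.    7.9  99.8  11.4] 0.11327619287592738
blank 116 [0.5251 0.1288] major ang -78.72369246794285 [525.6 128.8   6.8  96.7  11.8] 0.1022194052787897
ball 56 [0.4966 0.1226] major ang -73.03110513048014 [496.5 122.5  18.   18.    1.3] 0.11874969318675155
base 2523 [0.7103 0.1647] major ang 11.637071526218712 [668.1 156.  374.  158.9  12.1] 0.020973722135748885
arch [810.6 185.8  50.8  60.9   9.8]
acorn [ 0.664 -0.141  0.061]
round [ 0.464 -0.162  0.053]
flat [0.436 0.008 0.05 ]
small [0.565 0.424 0.043]
yellow [ 0.347 -0.333  0.056]
```

Run:
```python
from h import *
W=cloud("top",np.load("pics/top0.npy"))
for v in (130,180,220,240,260,300,340):
    w=W[v,490:545]; print(v,[(490+i,np.round(w[i],3).tolist()) for i in range(0,55,5) if w[i,2]>.03][:4])
w=W[100:370,490:639].reshape(-1,3);w=w[(w[:,2]>.03)]
k=(w[:,0]>.4)&(w[:,0]<.75);print("max y",np.percentile(w[k][:,1],[99,99.9]),"z",np.percentile(w[k][:,2],[50,90,99]))
T=wpose();print(T.round(3)); print("jaw yaw deg",np.degrees(np.arctan2(T[1,1],T[0,1])),"x yaw",np.degrees(np.arctan2(T[1,0],T[0,0])))
print(np.array(camera_info("wrist")["mount"]).round(3))
```

```text
130 [(510, [0.897, -0.532, 0.057]), (515, [0.878, -0.527, 0.095]), (520, [0.868, -0.531, 0.114]), (525, [0.854, -0.53, 0.143])]
180 [(515, [0.752, -0.534, 0.045]), (520, [0.74, -0.532, 0.078]), (525, [0.729, -0.531, 0.107]), (530, [0.722, -0.535, 0.126])]
220 [(520, [0.636, -0.532, 0.049]), (525, [0.628, -0.531, 0.079]), (530, [0.619, -0.53, 0.109]), (535, [0.615, -0.535, 0.125])]
240 [(535, [0.564, -0.531, 0.12]), (540, [0.558, -0.53, 0.146])]
260 [(525, [0.527, -0.533, 0.048]), (530, [0.521, -0.532, 0.078]), (535, [0.516, -0.532, 0.104]), (540, [0.511, -0.534, 0.126])]
300 [(530, [0.421, -0.534, 0.048]), (535, [0.417, -0.531, 0.081]), (540, [0.415, -0.532, 0.104])]
340 [(535, [0.319, -0.528, 0.06]), (540, [0.319, -0.53, 0.083])]
max y [-0.52888046 -0.52774199] z [0.1199607  0.16422054 0.17187702]
[[ 0.955  0.297 -0.     0.178]
 [ 0.297 -0.955  0.002 -0.572]
 [ 0.    -0.002 -1.     0.218]
 [ 0.     0.     0.     1.   ]]
jaw yaw deg -72.70860932939944 x yaw 17.291377724242192
[[-0.    -0.961 -0.276  0.079]
 [ 1.     0.    -0.001  0.   ]
 [ 0.001 -0.276  0.961 -0.166]
 [ 0.     0.     0.     1.   ]]
```

```bash
python3 -m creep '[[0.2,1,0,-0.4],[0.2,1,0,-0.4],[0.4,1,0,-0.4],[0.6,1,0,-0.4],[0.8,1,0,-0.4],[1,1,0,-0.4],[1,1,0,-0.4],[1,0.7,0,-0.4],[1,0.3,0,-0.4],[1,0,0,-0.4],[1,0,0,-0.4],[1,0,0,0]]' 1 20
```

```text
time_s: 1.1
eef_pos: [0.4097, -0.3585, 0.2105]
tcp_rot: [-3.118, 0.262, 0.006]
ft_force: [0.1, -0.5, 0.3]
finger_gap: 1.0
```

```bash
python3 -m creep '[[1,-0.1,0,0.1],[1,-0.1,0,0.1],[1,-0.1,0,0],[1,-0.1,0,0],[1,0,0,0],[0.6,0,0,0],[0,0,0,0],[0,0,0,0]]'
python3 - <<'E'
from h import *
T=wpose();p,d=grab_frame("wrist");cv2.imwrite("pics/w1.png",p);np.save("pics/w1.npy",d);np.save("pics/w1T.npy",T)
print(T[:3,3].round(4),"yaw",np.degrees(np.arctan2(T[1,0],T[0,0])))
W=cloud("wrist",d,T).reshape(-1,3)
w=W[(W[:,2]>.03)&(W[:,2]<.08)&(abs(W[:,0]-.585)<.13)&(abs(W[:,1]+.375)<.07)]
a=np.array([.99,-.1397]);b=np.array([.1397,.99]);s=w[:,:2]@a;t=w[:,:2]@b
for lo in np.arange(s.min(),s.max(),.015):
    k=(s>=lo)&(s<lo+.015)
    if k.sum()>3: print(round(lo,3),k.sum(),"t %.4f %.4f z %.3f"%(*np.percentile(t[k],[2,98]),np.percentile(w[k,2],95)))
print(s.min(),s.max())
E
```

```text
time_s: 1.77
eef_pos: [0.5593, -0.3641, 0.2039]
tcp_rot: [-3.116, 0.222, 0.015]
ft_force: [0.3, -0.1, -0.3]
finger_gap: 1.002
[ 0.5593 -0.3641  0.2039] yaw -8.146783986940056
0.497 89 t -0.2743 -0.2615 z 0.038
0.542 278 t -0.3087 -0.2659 z 0.056
0.557 731 t -0.3157 -0.2594 z 0.061
0.572 952 t -0.3164 -0.2585 z 0.062
0.587 1007 t -0.3168 -0.2579 z 0.062
0.602 1034 t -0.3165 -0.2582 z 0.062
0.617 1078 t -0.3168 -0.2585 z 0.062
0.632 1135 t -0.3165 -0.2579 z 0.062
0.647 1154 t -0.3168 -0.2583 z 0.062
0.662 1244 t -0.3164 -0.2577 z 0.062
0.677 1165 t -0.3151 -0.2592 z 0.061
0.692 685 t -0.3088 -0.2658 z 0.056
0.707 288 t -0.2941 -0.2808 z 0.038
0.722 242 t -0.2939 -0.2808 z 0.038
0.496669154507526 0.7338583659198973
```

View pics/w1.png

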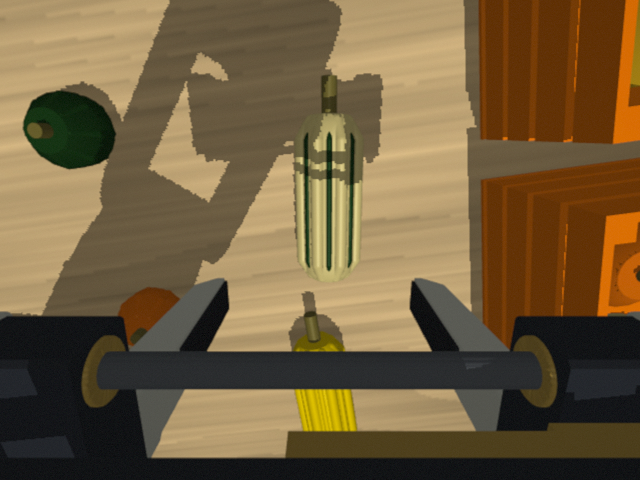

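The wrist view shows the squash centred between the jaws, body columns 295–360 and rows 110–280, stem at (328,90). The acorn squash and yellow squash are clear of the fingers.

```bash
python3 -m creep '[[0.5,-0.2,-0.4,0],[0.3,-0.1,-1,0],[0,0,-1,0],[0,0,-1,0],[0,0,-1,0],[0,0,-0.6,0],[0,0,0,0],[0,0,0,0]]' 1
```

```text
time_s: 2.48
eef_pos: [0.5709, -0.3744, 0.0778]
tcp_rot: [-3.118, 0.232, 0.014]
ft_force: [-0.4, -0.4, 0.5]
finger_gap: 0.999
```

```bash
python3 -m creep '[[0.2,0.1,-0.6,0],[0.1,0.05,-0.8,0],[0,0,-0.6,0],[0,0,-0.2,0],[0,0,0,0],[0,0,0,0]]'
```

```text
time_s: 2.98
eef_pos: [0.5805, -0.3731, 0.0258]
tcp_rot: [-3.123, 0.235, 0.003]
ft_force: [-0.3, 0.9, -0.9]
finger_gap: 1.002
```

```bash
python3 -m creep '[[-0.15,0.05,-0.25,0.05],[0,0,-0.2,0],[0,0,0,0]]' ; python3 -m creep '[[0,0,0,0],[0,0,0,0],[0,0,0,0],[0,0,0,0],[0,0,0,0],[0,0,0,0],[0,0,0,0],[0,0,0,0]]' 0.4 30
```

```text
time_s: 3.23
eef_pos: [0.5777, -0.3728, 0.0163]
tcp_rot: [-3.125, 0.226, -0.002]
ft_force: [-0.5, 0.6, 0.2]
finger_gap: 1.002
time_s: 3.9
eef_pos: [0.5784, -0.3734, 0.0179]
tcp_rot: [-3.127, 0.226, -0.005]
ft_force: [-0.6, -0.1, -0.9]
finger_gap: 0.658
```

```bash
python3 -m creep '[[0,0,0,0],[0,0,0,0],[0,0,0,0]]' 0.85 30; python3 -m creep '[[0,0,-0.25,0],[0,0,-0.1,0],[0,0,0,0]]' ; python3 -m creep '[[0,0,0,0],[0,0,0,0],[0,0,0,0],[0,0,0,0],[0,0,0,0],[0,0,0,0]]' 0.3 30
```

```text
time_s: 4.15
eef_pos: [0.5786, -0.3735, 0.018]
tcp_rot: [-3.127, 0.226, -0.005]
ft_force: [-0.2, 0.3, 0.7]
finger_gap: 0.82
time_s: 4.4
eef_pos: [0.5788, -0.3738, 0.0088]
tcp_rot: [-3.127, 0.227, -0.006]
ft_force: [-0.8, -0.5, -0.4]
finger_gap: 0.848
time_s: 4.9
eef_pos: [0.5783, -0.3734, 0.0078]
tcp_rot: [-3.126, 0.226, -0.004]
ft_force: [0.6, 0.6, -0.9]
finger_gap: 0.659
```

```bash
python3 -m creep '[[0,0,0.4,0],[0,0,0.8,0],[0,0,1,0],[0,0,1,0],[0,0,1,0],[0,0,1,0],[0,0,1,0],[0,0,1,0],[0,0,0.7,0],[0,0,0.3,0],[0,0,0,0],[0,0,0,0]]'
python3 - <<'E'
from h import *
T=wpose();p,d=grab_frame("wrist");cv2.imwrite("pics/w2.png",p)
W=cloud("wrist",d,T);C=(np.linalg.inv(T)@np.c_[W.reshape(-1,3),np.ones(480*640)].T).T[:,:3]
k=(C[:,2]<.0)&(C[:,2]>-.06)&(abs(C[:,1])<.036)&(C[:,0]>.02)&(C[:,0]<.15)
w=C[k]
for lo in np.arange(.02,.15,.01):
    j=(w[:,0]>=lo)&(w[:,0]<lo+.01)
    if j.sum()>5: print(round(lo,3),j.sum(),"y %.4f %.4f ztop %.4f"%(*np.percentile(w[j,1],[2,98]),np.percentile(w[j,2],3)))
print("tip",w[:,0].max(),get_state()["finger_gap"])
E
```

```text
time_s: 5.9
eef_pos: [0.57, -0.3673, 0.2185]
tcp_rot: [-3.117, 0.226, 0.018]
ft_force: [0.2, -0.2, -4.8]
finger_gap: 0.658
0.02 3889 y -0.0297 0.0277 ztop -0.0542
0.03 4121 y -0.0298 0.0277 ztop -0.0542
0.04 4412 y -0.0298 0.0276 ztop -0.0542
0.05 4838 y -0.0296 0.0274 ztop -0.0541
0.06 4441 y -0.0262 0.0239 ztop -0.0513
0.07 2974 y -0.0212 0.0190 ztop -0.0464
0.08 1027 y -0.0078 0.0054 ztop -0.0304
0.09 1099 y -0.0080 0.0053 ztop -0.0305
0.1 1108 y -0.0079 0.0052 ztop -0.0305
tip 0.10958521483772499 0.6589181026233387
```

View pics/w2.png

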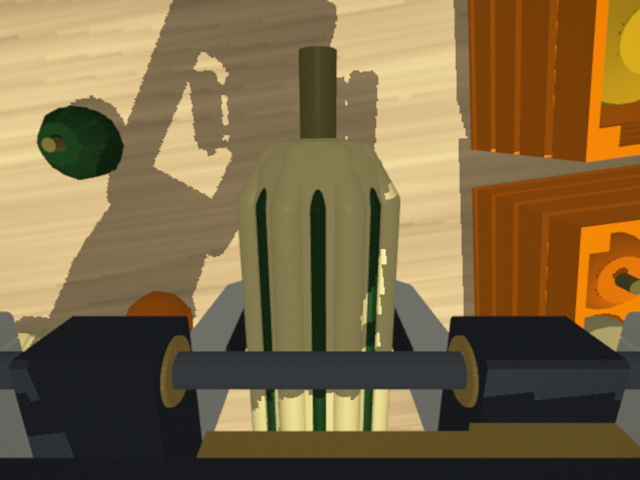

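The squash is held straight: tip 110 mm ahead of the tool and axis 23.5 mm above the TCP, stem at (318,90) in the wrist view. Now I carry it to above the cradle.

```bash
python3 -m creep '[[0,0.4,0,0],[0.1,0.8,0,0.2],[0.1,1,0,0.2],[0.1,1,0,0.2],[0.1,1,0,0.2],[0.1,1,0,0.2],[0.1,1,0,0.2],[0.1,1,0,0.2],[0.1,1,0,0.2],[0.1,1,0,0.2],[0.1,1,0,0.2],[0.1,1,0,0.2]]'; python3 -m creep '[[0.1,1,0,0.2],[0.1,1,0,0.2],[0.1,1,0,0.2],[0.1,1,0,0.2],[0,1,0,0.2],[0,1,0,0.2],[0,0.8,0,0.1],[0,0.4,0,0],[0,0,0,0],[0,0,0,0]]'
```

```text
time_s: 6.95
eef_pos: [0.583, -0.0686, 0.1916]
tcp_rot: [-3.11, -0.12, 0.077]
ft_force: [0.1, -0.2, -4.4]
finger_gap: 0.658
time_s: 7.78
eef_pos: [0.5777, 0.1318, 0.1721]
tcp_rot: [-3.09, -0.347, 0.127]
ft_force: [-1.4, -0.9, -3.0]
finger_gap: 0.658
```

```bash
cat > st.py <<'E'
from h import *
T=wpose();s=get_state()
print(s["time_s"],"pos",T[:3,3].round(4),"xaxis",T[:3,0].round(3),"zaxis",T[:3,2].round(3),"yaw %.2f"%np.degrees(np.arctan2(T[1,0],T[0,0])),"q",np.round(s["qpos"],3),"gap",round(float(s["finger_gap"]),3))
A=T@np.array([0,0,-.0235,1]);B=T@np.array([.11,0,-.0235,1])
ang=np.radians(11.4);c=np.array([np.cos(ang),np.sin(ang)]);n=np.array([-c[1],c[0]]);C=np.array([.618,.1475])
for nm,P in(("squash",A),("tip",B)): print(nm,"in cradle x %.4f y %.4f z %.4f"%((P[:2]-C)@c,(P[:2]-C)@n,P[2]-.086), "world",P[:3].round(4))
E
python3 st.py; python3 -m creep '[[0,0,0,0],[0,0,0,0],[0,0,0,0]]'; python3 st.py
```

```text
7.7833 pos [0.5777 0.1318 0.1721] xaxis [ 0.972  0.222 -0.078] zaxis [-0.084  0.02  -0.996] yaw 12.88 q [0.119 0.214 1.482 0.03  1.526 1.464] gap 0.658
squash in cradle x -0.0408 y -0.0083 z 0.1095 world [0.5797 0.1314 0.1955]
tip in cradle x 0.0689 y -0.0054 z 0.1010 world [0.6866 0.1558 0.187 ]
time_s: 8.03
eef_pos: [0.5769, 0.1289, 0.1706]
tcp_rot: [-3.092, -0.342, 0.131]
ft_force: [-0.0, -0.1, -4.4]
finger_gap: 0.66
8.0333 pos [0.5769 0.1289 0.1706] xaxis [ 0.972  0.219 -0.08 ] zaxis [-0.086  0.019 -0.996] yaw 12.72 q [0.115 0.215 1.485 0.029 1.526 1.463] gap 0.66
squash in cradle x -0.0421 y -0.0109 z 0.1080 world [0.5789 0.1285 0.194 ]
tip in cradle x 0.0676 y -0.0084 z 0.0992 world [0.6859 0.1526 0.1852]
```

```bash
python3 -m creep '[[1,0.4,0,-0.1],[0.8,0.3,0,-0.1],[0,0,0,0]]'; python3 st.py
```

```text
time_s: 8.28
eef_pos: [0.621, 0.1426, 0.1685]
tcp_rot: [-3.095, -0.301, 0.137]
ft_force: [0.7, -0.9, -4.0]
finger_gap: 0.659
8.2833 pos [0.621  0.1426 0.1685] xaxis [ 0.977  0.194 -0.085] zaxis [-0.091  0.02  -0.996] yaw 11.21 q [0.127 0.341 1.338 0.031 1.549 1.502] gap 0.659
squash in cradle x 0.0040 y -0.0063 z 0.1059 world [0.6231 0.1421 0.1919]
tip in cradle x 0.1136 y -0.0067 z 0.0966 world [0.7306 0.1634 0.1826]
```

```bash
python3 -m creep '[[-1,-0.2,0.3,0],[-1,-0.2,0.3,0],[0,0,0,0]]'; python3 st.py;  python3 -m creep '[[0.3,0.1,0.1,0],[0.3,0.1,0.1,0],[0.3,0.1,0.1,0],[0.3,0.1,0.1,0],[0.3,0.1,0.1,0],[0.3,0.1,0.1,0]]'; python3 st.py
```

```text
time_s: 8.53
eef_pos: [0.5694, 0.1289, 0.1794]
tcp_rot: [-3.096, -0.295, 0.149]
ft_force: [-0.5, 0.0, -4.5]
finger_gap: 0.658
8.5333 pos [0.5694 0.1289 0.1794] xaxis [ 0.978  0.19  -0.092] zaxis [-0.097  0.018 -0.995] yaw 10.98 q [0.116 0.201 1.485 0.03  1.551 1.494] gap 0.658
squash in cradle x -0.0492 y -0.0095 z 0.1168 world [0.5717 0.1285 0.2028]
tip in cradle x 0.0604 y -0.0103 z 0.1067 world [0.6792 0.1494 0.1927]
time_s: 9.03
eef_pos: [0.6201, 0.1413, 0.1975]
tcp_rot: [-3.098, -0.287, 0.141]
ft_force: [-0.0, 0.8, -4.4]
finger_gap: 0.663
9.0333 pos [0.6201 0.1413 0.1975] xaxis [ 0.979  0.184 -0.087] zaxis [-0.093  0.019 -0.996] yaw 10.67 q [0.125 0.325 1.305 0.03  1.601 1.511] gap 0.663
squash in cradle x 0.0029 y -0.0073 z 0.1349 world [0.6223 0.1409 0.2209]
tip in cradle x 0.1125 y -0.0087 z 0.1252 world [0.73   0.1612 0.2112]
```

```bash
python3 -m creep '[[-0.1,0.15,-0.4,0.05],[-0.1,0.1,-0.4,0.05],[0,0,-0.4,0],[0,0,-0.4,0],[0,0,-0.4,0],[0,0,-0.4,0],[0,0,-0.3,0],[0,0,-0.1,0],[0,0,0,0]]'; python3 st.py
```

```text
time_s: 9.78
eef_pos: [0.616, 0.1477, 0.1173]
tcp_rot: [-3.097, -0.303, 0.144]
ft_force: [-0.2, -1.0, -4.3]
finger_gap: 0.659
9.7833 pos [0.616  0.1477 0.1173] xaxis [ 0.977  0.194 -0.09 ] zaxis [-0.095  0.017 -0.995] yaw 11.25 q [0.136 0.373 1.396 0.03  1.465 1.508] gap 0.659
squash in cradle x 0.0002 y -0.0003 z 0.0547 world [0.6183 0.1473 0.1407]
tip in cradle x 0.1098 y -0.0005 z 0.0448 world [0.7257 0.1687 0.1308]
```

Run:
```python
from h import *
p,d=grab_frame("wrist");q,_=grab_frame("top");s,_=grab_frame("scene")
cv2.imwrite("pics/c3.png",np.hstack([cv2.resize(p,(400,300)),cv2.resize(s[150:330,250:490],(400,300))]))
```

```text
(no output)
```

View pics/c3.png

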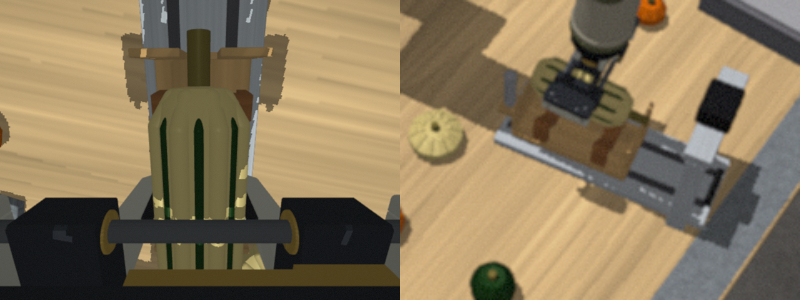

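The stem at (199,60) lies centred over the notch, between plate halves at columns 125–180 and 218–272. I lower it slowly.

```bash
python3 -m creep '[[0,0,-0.4,0],[0,0,-0.4,0],[0,0,-0.4,0],[0,0,-0.3,0],[0,0,-0.1,0],[0,0,0,0]]' - 15; python3 st.py
```

```text
time_s: 10.43
eef_pos: [0.6187, 0.1481, 0.0774]
tcp_rot: [-3.097, -0.303, 0.133]
ft_force: [0.6, 0.2, -4.2]
finger_gap: 0.667
10.4333 pos [0.6187 0.1481 0.0774] xaxis [ 0.977  0.194 -0.082] zaxis [-0.088  0.019 -0.996] yaw 11.24 q [0.136 0.409 1.426 0.031 1.392 1.506] gap 0.667
squash in cradle x 0.0028 y -0.0004 z 0.0148 world [0.6208 0.1476 0.1008]
tip in cradle x 0.1124 y -0.0007 z 0.0057 world [0.7283 0.169  0.0917]
```

```bash
python3 -m creep '[[-0.05,0,-0.2,0],[-0.05,0,-0.15,0],[0,0,-0.1,0],[0,0,0,0]]'; python3 st.py
```

```text
time_s: 10.77
eef_pos: [0.6161, 0.1482, 0.0654]
tcp_rot: [-3.097, -0.303, 0.133]
ft_force: [0.5, 0.5, -3.4]
finger_gap: 0.66
10.7667 pos [0.6161 0.1482 0.0654] xaxis [ 0.977  0.194 -0.082] zaxis [-0.087  0.019 -0.996] yaw 11.25 q [0.137 0.414 1.441 0.031 1.37  1.505] gap 0.66
squash in cradle x 0.0002 y 0.0002 z 0.0028 world [0.6182 0.1478 0.0888]
tip in cradle x 0.1099 y -0.0000 z -0.0063 world [0.7257 0.1692 0.0797]
```

```bash
python3 -m creep '[[0,0,-0.12,0],[0,0,-0.12,0],[0,0,0,0]]'; python3 st.py; python3 -m creep '[[0,0,-0.12,0],[0,0,-0.05,0],[0,0,0,0]]'; python3 st.py
```

```text
time_s: 11.02
eef_pos: [0.6192, 0.1487, 0.0638]
tcp_rot: [-3.097, -0.304, 0.122]
ft_force: [0.7, -0.2, -4.2]
finger_gap: 0.659
11.0167 pos [0.6192 0.1487 0.0638] xaxis [ 0.978  0.195 -0.075] zaxis [-0.08   0.02  -0.997] yaw 11.27 q [0.137 0.417 1.441 0.031 1.361 1.505] gap 0.659
squash in cradle x 0.0032 y 0.0001 z 0.0012 world [0.6211 0.1482 0.0872]
tip in cradle x 0.1129 y -0.0002 z -0.0071 world [0.7287 0.1697 0.0789]
time_s: 11.27
eef_pos: [0.6217, 0.1492, 0.0629]
tcp_rot: [-3.097, -0.304, 0.113]
ft_force: [-0.8, -0.3, -3.9]
finger_gap: 0.663
11.2667 pos [0.6217 0.1492 0.0629] xaxis [ 0.978  0.195 -0.069] zaxis [-0.075  0.02  -0.997] yaw 11.29 q [0.137 0.418 1.44  0.031 1.354 1.504] gap 0.663
squash in cradle x 0.0056 y 0.0001 z 0.0003 world [0.6235 0.1487 0.0863]
tip in cradle x 0.1154 y -0.0001 z -0.0073 world [0.7311 0.1702 0.0787]
```

```bash
python3 -m creep '[[-0.15,-0.05,-0.12,0],[-0.1,0,-0.12,0],[0,0,0,0]]'; python3 st.py
python3 - <<'E'
from h import *
T=wpose();p,d=grab_frame("wrist");s,_=grab_frame("scene")
cv2.imwrite("pics/c4.png",np.hstack([cv2.resize(p,(400,300)),cv2.resize(s[150:330,250:490],(400,300))]))
W=cloud("wrist",d,T).reshape(-1,3)
ang=np.radians(11.4);c=np.array([np.cos(ang),np.sin(ang)]);n=np.array([-c[1],c[0]])
X=(W[:,:2]-[.618,.1475])@c;Y=(W[:,:2]-[.618,.1475])@n
for lo in np.arange(.02,.13,.01):
    k=(X>lo)&(X<lo+.01)&(abs(Y)<.012)&(W[:,2]>.05)&(W[:,2]<.14)
    if k.sum()>5: print(round(lo,2),k.sum(),"ztop-86mm %.4f"%(np.percentile(W[k,2],97)-.086))
E
```

```text
time_s: 11.52
eef_pos: [0.6207, 0.1489, 0.063]
tcp_rot: [-3.097, -0.304, 0.093]
ft_force: [-0.5, 0.3, -4.7]
finger_gap: 0.659
11.5167 pos [0.6207 0.1489 0.063 ] xaxis [ 0.979  0.195 -0.057] zaxis [-0.062  0.023 -0.998] yaw 11.28 q [0.137 0.403 1.459 0.032 1.338 1.503] gap 0.659
squash in cradle x 0.0043 y 0.0000 z 0.0005 world [0.6222 0.1484 0.0865]
tip in cradle x 0.1141 y -0.0002 z -0.0058 world [0.7299 0.1698 0.0802]
0.02 1709 ztop-86mm 0.0320
0.03 1863 ztop-86mm 0.0321
0.04 2032 ztop-86mm 0.0322
0.05 2220 ztop-86mm 0.0323
0.06 2539 ztop-86mm 0.0315
0.07 2482 ztop-86mm 0.0266
0.08 1596 ztop-86mm 0.0199
0.09 1219 ztop-86mm 0.0085
0.1 1457 ztop-86mm 0.0086
0.11 479 ztop-86mm 0.0088
```

View pics/c4.png

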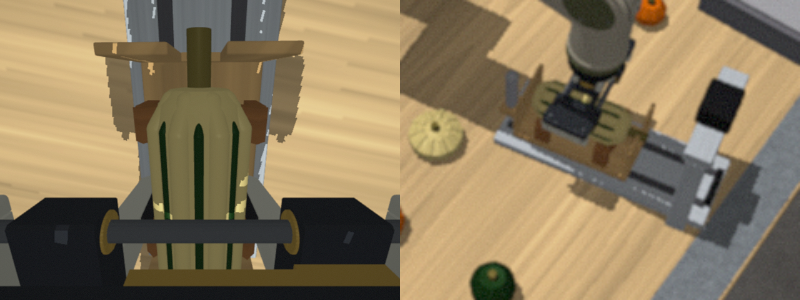

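The squash looks level in the V blocks: its top is at +32 mm over the whole length and the stem at (199,60) lies in the notch. I hold briefly, then let go.

```bash
python3 -m creep '[[0,0,-0.05,0],[0,0,0,0],[0,0,0,0]]'; python3 st.py; python3 -m creep '[[0,0,0,0],[0,0,0,0],[0,0,0,0],[0,0,0,0]]' 0.85;python3 st.py
python3 - <<'E'
from h import *
T=wpose();p,d=grab_frame("wrist");cv2.imwrite("pics/w5.png",p)
W=cloud("wrist",d,T).reshape(-1,3)
ang=np.radians(11.4);c=np.array([np.cos(ang),np.sin(ang)]);n=np.array([-c[1],c[0]])
X=(W[:,:2]-[.618,.1475])@c;Y=(W[:,:2]-[.618,.1475])@n
for lo in np.arange(.02,.13,.01):
    k=(X>lo)&(X<lo+.01)&(abs(Y)<.034)&(W[:,2]>.083)&(W[:,2]<.14)
    if k.sum()>5: print(round(lo,2),k.sum(),"ztop-86mm %.4f"%(np.percentile(W[k,2],97)-.086),"Y",np.percentile(Y[k],[2,98]).round(4))
E
```

```text
time_s: 11.87
eef_pos: [0.6212, 0.1491, 0.0625]
tcp_rot: [-3.096, -0.304, 0.092]
ft_force: [-0.4, -0.1, 2.2]
finger_gap: 0.662
11.8667 pos [0.6212 0.1491 0.0625] xaxis [ 0.979  0.195 -0.056] zaxis [-0.062  0.023 -0.998] yaw 11.26 q [0.137 0.405 1.458 0.032 1.337 1.503] gap 0.662
squash in cradle x 0.0048 y 0.0001 z -0.0001 world [0.6227 0.1485 0.0859]
tip in cradle x 0.1146 y -0.0002 z -0.0062 world [0.7304 0.17   0.0798]
time_s: 12.2
eef_pos: [0.6203, 0.1489, 0.0608]
tcp_rot: [-3.096, -0.304, 0.095]
ft_force: [-0.9, -0.4, -0.3]
finger_gap: 0.842
12.2 pos [0.6203 0.1489 0.0608] xaxis [ 0.979  0.195 -0.058] zaxis [-0.064  0.023 -0.998] yaw 11.26 q [0.137 0.406 1.459 0.032 1.336 1.503] gap 0.842
squash in cradle x 0.0039 y 0.0001 z -0.0018 world [0.6218 0.1484 0.0842]
tip in cradle x 0.1137 y -0.0002 z -0.0082 world [0.7295 0.1698 0.0778]
0.02 3762 ztop-86mm 0.0312 Y [-0.0287  0.0285]
0.03 4066 ztop-86mm 0.0312 Y [-0.0289  0.0285]
0.04 4416 ztop-86mm 0.0313 Y [-0.0288  0.0285]
0.05 4794 ztop-86mm 0.0313 Y [-0.0289  0.0285]
0.06 5396 ztop-86mm 0.0304 Y [-0.0274  0.0271]
0.07 4472 ztop-86mm 0.0258 Y [-0.0225  0.0222]
0.08 2013 ztop-86mm 0.0195 Y [-0.0168  0.0168]
0.09 2220 ztop-86mm 0.0238 Y [-0.0324  0.0321]
0.1 4506 ztop-86mm 0.0249 Y [-0.0328  0.0327]
0.11 572 ztop-86mm 0.0075 Y [-0.0066  0.0069]
```

View pics/w5.png

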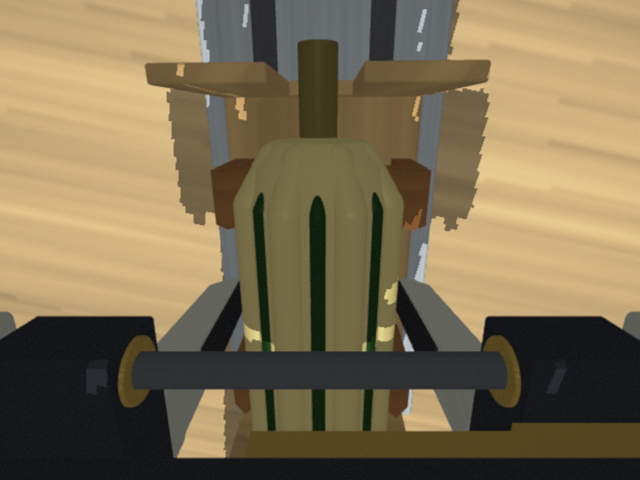

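The squash is released, level and centred: top at +31.3 mm, sides ±28.8 mm, stem at (318,90) in the notch. I raise the fingers straight up.

```bash
python3 -m creep '[[0,0,0.3,0],[0,0,0.5,0],[0,0,0.8,0],[0,0,1,0],[0,0,1,0],[0,0,0.8,0],[0,0,0.3,0],[0,0,0,0]]' 1; python3 st.py
```

```text
time_s: 12.92
eef_pos: [0.6181, 0.1486, 0.188]
tcp_rot: [-3.096, -0.304, 0.097]
ft_force: [-0.1, 0.1, 0.7]
finger_gap: 1.0
12.9167 pos [0.6181 0.1486 0.188 ] xaxis [ 0.979  0.195 -0.059] zaxis [-0.065  0.023 -0.998] yaw 11.27 q [0.137 0.3   1.352 0.031 1.551 1.51 ] gap 1.0
squash in cradle x 0.0017 y 0.0002 z 0.1255 world [0.6196 0.1481 0.2115]
tip in cradle x 0.1115 y -0.0000 z 0.1190 world [0.7273 0.1695 0.205 ]
```

```bash
python3 -m creep '[[-0.6,-0.12,0,0],[-1,-0.2,0.1,0],[-1,-0.2,0.1,0],[-1,-0.2,0.1,0],[-1,-0.2,0.1,0],[-1,-0.2,0,0],[-0.4,-0.1,0,0],[0,0,0,0],[0,0,0,0],[0,0,0,0]]' 0 10; python3 st.py;python3 - <<'E'
from h import *
T=wpose();p,d=grab_frame("wrist");cv2.imwrite("pics/w6.png",p)
W=cloud("wrist",d,T).reshape(-1,3)
ang=np.radians(11.4);c=np.array([np.cos(ang),np.sin(ang)]);n=np.array([-c[1],c[0]])
X=(W[:,:2]-[.618,.1475])@c;Y=(W[:,:2]-[.618,.1475])@n
k=(abs(X+.124)<.022)&(abs(Y)<.02)&(W[:,2]>.107)&(W[:,2]<.13);print("ball",k.sum(),X[k].mean(),Y[k].mean(),W[k,2].max() if k.any() else 0)
E
```

```text
time_s: 13.75
eef_pos: [0.4601, 0.1166, 0.1917]
tcp_rot: [-3.096, -0.303, 0.104]
ft_force: [-0.1, 0.2, -0.6]
finger_gap: 0.332
13.75 pos [0.4601 0.1166 0.1917] xaxis [ 0.979  0.195 -0.063] zaxis [-0.069  0.022 -0.997] yaw 11.25 q [ 0.116 -0.134  1.803  0.03   1.538  1.49 ] gap 0.332
squash in cradle x -0.1594 y 0.0001 z 0.1292 world [0.4617 0.1161 0.2152]
tip in cradle x -0.0497 y -0.0002 z 0.1222 world [0.5694 0.1375 0.2082]
ball 756 -0.115203045445444 0.0004226619072755942 0.117935165245727
```

View pics/w6.png

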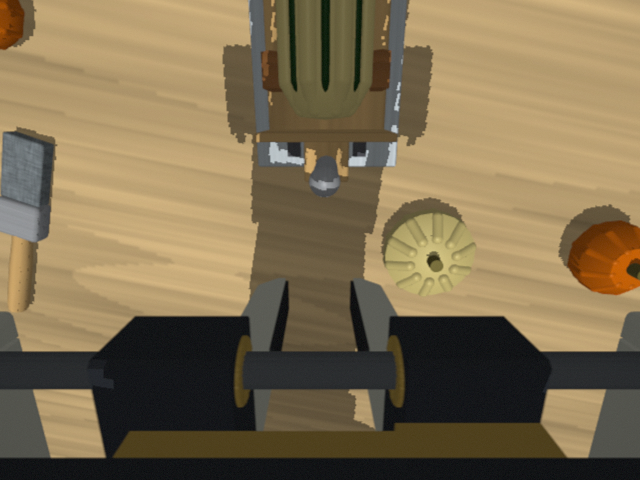

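The view shows the ball at (325,175) straight ahead of the fingers. The flat pumpkin at (430,255) is to the right, clear of the closing fingers. I lower behind the post.

```bash
python3 -m creep '[[0,0,0,0],[0,0,-0.4,0],[0,0,-0.8,0],[0,0,-0.8,0],[0,0,-0.8,0],[0,0,-0.8,0],[0,0,-0.4,0],[0,0,0,0]]' 0 10; python3 st.py
```

```text
time_s: 14.47
eef_pos: [0.4638, 0.1172, 0.0841]
tcp_rot: [-3.096, -0.303, 0.102]
ft_force: [0.8, 0.2, -0.0]
finger_gap: 0.004
14.4667 pos [0.4638 0.1172 0.0841] xaxis [ 0.979  0.195 -0.062] zaxis [-0.068  0.022 -0.997] yaw 11.25 q [ 0.116 -0.027  1.906  0.031  1.328  1.483] gap 0.004
squash in cradle x -0.1557 y -0.0000 z 0.0216 world [0.4654 0.1167 0.1076]
tip in cradle x -0.0459 y -0.0003 z 0.0147 world [0.573  0.1381 0.1007]
```

```bash
python3 -m creep '[[0.3,0.06,0,0],[0.3,0.06,0,0],[0.3,0.06,0,0],[0.3,0.06,0,0],[0.3,0.06,0,0],[0.3,0.06,0,0],[0.3,0.06,0,0],[0.3,0.06,0,0]]'; python3 st.py
```

```text
time_s: 15.13
eef_pos: [0.5262, 0.1299, 0.0835]
tcp_rot: [-3.096, -0.304, 0.113]
ft_force: [-2.6, -0.2, -2.3]
finger_gap: 0.004
15.1333 pos [0.5262 0.1299 0.0835] xaxis [ 0.978  0.195 -0.069] zaxis [-0.075  0.021 -0.997] yaw 11.27 q [0.126 0.15  1.722 0.031 1.341 1.493] gap 0.004
squash in cradle x -0.0918 y 0.0001 z 0.0209 world [0.528  0.1294 0.1069]
tip in cradle x 0.0179 y -0.0002 z 0.0133 world [0.6356 0.1509 0.0993]
```

Pushing with about 2.6 N, which fits the stated sliding force. I continue.

```bash
python3 -m creep '[[0.3,0.06,0,0],[0.25,0.05,0,0],[0.25,0.05,0,0],[0.2,0.04,0,0]]'; python3 st.py | head -1;  python3 - <<'E'
from h import *
p,d=grab_frame("top");cv2.imwrite("pics/t7.png",cv2.resize(p[110:290,200:320],None,fx=3,fy=3));s,_=grab_frame("scene");cv2.imwrite("pics/s7.png",cv2.resize(s[150:330,250:490],None,fx=3,fy=3))
W=cloud("top",d).reshape(-1,3)
ang=np.radians(11.4);c=np.array([np.cos(ang),np.sin(ang)]);n=np.array([-c[1],c[0]])
X=(W[:,:2]-[.618,.1475])@c;Y=(W[:,:2]-[.618,.1475])@n
k=(abs(Y)>.02)&(abs(Y)<.05)&(W[:,2]>.1)&(W[:,2]<.12)&(X>.06)&(X<.21);print("notch plate shift",X[k].mean()-.095 if k.any() else 0,k.sum(), X[k].min(),X[k].max())
E
```

```text
time_s: 15.47
eef_pos: [0.5548, 0.1357, 0.0836]
tcp_rot: [-3.096, -0.304, 0.112]
ft_force: [-2.3, -0.2, -1.6]
finger_gap: 0.004
15.4667 pos [0.5548 0.1357 0.0836] xaxis [ 0.978  0.195 -0.069] zaxis [-0.075  0.021 -0.997] yaw 11.28 q [0.13  0.225 1.638 0.032 1.351 1.497] gap 0.004
notch plate shift 0.07821734295340249 79 0.16913643018492025 0.17795158557267032
```

View pics/s7.png

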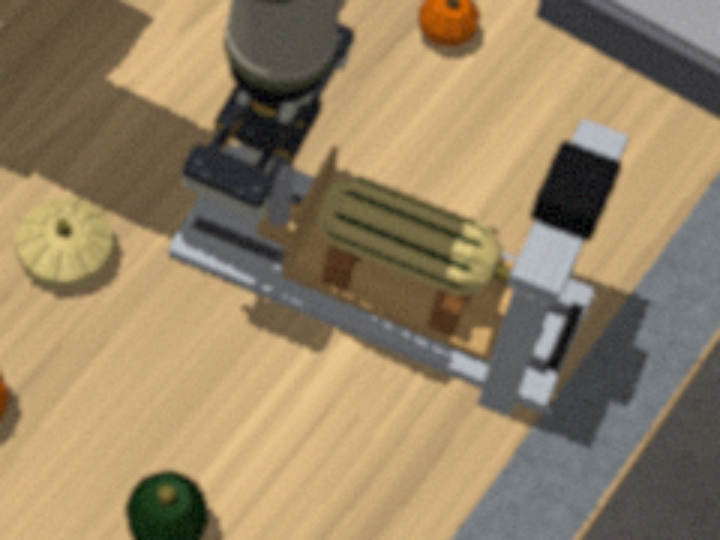

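The squash lies in the carriage between (330,200) and (500,260), its stem entering the arch. The carriage is still sliding at 2.3 N, so I use smaller steps up to the stop.

```bash
python3 -m creep '[[0.15,0.03,0,0],[0.15,0.03,0,0],[0.15,0.03,0,0]]'; python3 st.py | head -1; python3 -m creep '[[0.15,0.03,0,0],[0.15,0.03,0,0],[0.15,0.03,0,0]]'; python3 st.py | head -1
```

```text
time_s: 15.82
eef_pos: [0.5667, 0.138, 0.0841]
tcp_rot: [-3.096, -0.304, 0.111]
ft_force: [-3.1, -0.6, -1.6]
finger_gap: 0.007
15.8167 pos [0.5667 0.138  0.0841] xaxis [ 0.978  0.195 -0.068] zaxis [-0.074  0.022 -0.997] yaw 11.27 q [0.131 0.254 1.602 0.032 1.356 1.498] gap 0.007
time_s: 16.07
eef_pos: [0.5732, 0.1394, 0.0838]
tcp_rot: [-3.097, -0.304, 0.132]
ft_force: [-33.7, -8.3, 22.1]
finger_gap: 0.004
16.0667 pos [0.5732 0.1394 0.0838] xaxis [ 0.977  0.196 -0.081] zaxis [-0.087  0.019 -0.996] yaw 11.31 q [0.132 0.284 1.568 0.031 1.374 1.5  ] gap 0.004
```

The force jumped to 34 N, so the carriage is at its stop. I back off and check.

```bash
python3 -m creep '[[-0.2,-0.04,0,0],[-0.4,-0.08,0,0],[-0.6,-0.12,0,0],[-0.6,-0.12,0.2,0],[-0.4,-0.1,0.6,0],[0,0,1,0],[0,0,1,0],[0,0,0.6,0],[0,0,0,0],[0,0,0,0]]'; python3 st.py | head -1;  python3 - <<'E'
from h import *
T=wpose();p,d0=grab_frame("wrist");t,d=grab_frame("top");s,_=grab_frame("scene")
cv2.imwrite("pics/e8.png",np.hstack([cv2.resize(p,(400,300)),cv2.resize(s[150:330,250:490],(400,300))]))
ang=np.radians(11.4);c=np.array([np.cos(ang),np.sin(ang)]);n=np.array([-c[1],c[0]])
def XY(W): return (W[:,:2]-[.618,.1475])@c,(W[:,:2]-[.618,.1475])@n
W=cloud("top",d).reshape(-1,3);X,Y=XY(W)
k=(abs(Y)<.013)&(W[:,2]>.107)&(W[:,2]<.125)&(X>-.06)&(X<-.01);print("ball X+124",X[k].mean()+.124,k.sum())
k=(abs(Y)<.05)&(abs(Y)>.03)&(W[:,2]>.09)&(W[:,2]<.104)&(X>-.06)&(X<.03);print("blank plate shift",X[k].mean()+.095,k.sum())
for nm,W in(("top",W),("wrist",cloud("wrist",d0,T).reshape(-1,3))):
    X,Y=XY(W)
    for lo in np.arange(.02,.16,.02):
        k=(X>lo)&(X<lo+.02)&(abs(Y)<.034)&(W[:,2]>.095)&(W[:,2]<.14)
        if k.sum()>5: print(nm,round(lo,2),"ztop-86mm %.4f"%(np.percentile(W[k,2],97)-.086),"Y",np.percentile(Y[k],[3,97]).round(4))
E
```

```text
time_s: 16.9
eef_pos: [0.5205, 0.128, 0.1748]
tcp_rot: [-3.097, -0.304, 0.118]
ft_force: [0.3, 0.6, -0.5]
finger_gap: 0.008
16.9 pos [0.5205 0.128  0.1748] xaxis [ 0.978  0.195 -0.072] zaxis [-0.078  0.02  -0.997] yaw 11.28 q [0.124 0.056 1.65  0.03  1.511 1.497] gap 0.008
ball X+124 nan 0
blank plate shift nan 0
wrist 0.02 ztop-86mm 0.0296 Y [-0.0246  0.0251]
wrist 0.04 ztop-86mm 0.0311 Y [-0.0286  0.0294]<stdin>:7: RuntimeWarning: Mean of empty slice.
  ret = ret.dtype.type(ret / rcount)
<stdin>:8: RuntimeWarning: Mean of empty slice.
```

View pics/e8.png

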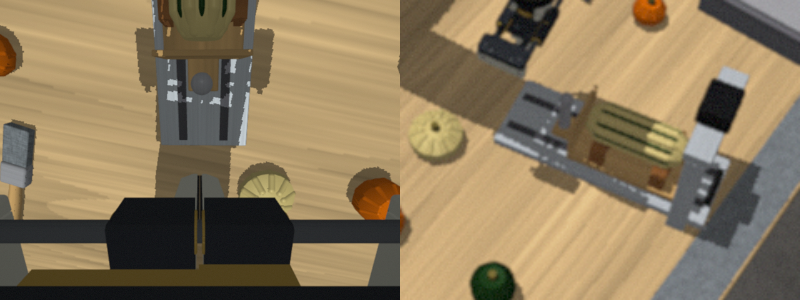

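The scene view shows the carriage against the arch with the squash in it. The top camera is blocked by the arm, so I move aside and measure the travel.

```bash
python3 -m creep '[[-0.3,-0.5,0.6,0],[-0.3,-1,0.4,0],[-0.3,-1,0.2,0],[-0.3,-1,0.2,0],[-0.3,-1,0.2,0],[-0.3,-1,0.2,0],[-0.3,-1,0.2,0],[0,-1,0.2,0],[0,-1,0.2,0],[0,-0.6,0,0],[0,0,0,0],[0,0,0,0]]'
python3 - <<'E'
from h import *
t,d=grab_frame("top");cv2.imwrite("pics/t9.png",t)
ang=np.radians(11.4);c=np.array([np.cos(ang),np.sin(ang)]);n=np.array([-c[1],c[0]])
W=cloud("top",d).reshape(-1,3)
X,Y=(W[:,:2]-[.618,.1475])@c,(W[:,:2]-[.618,.1475])@n
def m(k):return (X[k].mean().round(4),Y[k].mean().round(4),int(k.sum())) if k.any() else None
print("ball",m((abs(Y)<.013)&(W[:,2]>.107)&(W[:,2]<.13)&(X>-.14)&(X<.0)))
print("blank",m((abs(Y)<.05)&(W[:,2]>.088)&(W[:,2]<.104)&(X>-.1)&(X<-.0)))
print("arch c",m((abs(Y)<.09)&(W[:,2]>.235)&(X>.1)&(X<.3)))
for lo in np.arange(0,.2,.015):
    k=(X>lo)&(X<lo+.015)&(abs(Y)<.036)&(W[:,2]>.09)&(W[:,2]<.14)
    if k.sum()>5: print(round(lo,3),"ztop %.4f"%(np.percentile(W[k,2],95)-.086),"Y",np.percentile(Y[k],[3,97]).round(4))
W0=cloud("top",np.load("pics/top0.npy")).reshape(-1,3)
Z=W0
k=(Z[:,2]>.235)&(Z[:,0]>.7)&(Z[:,0]<.9)&(Z[:,1]>.05)&(Z[:,1]<.3)
X0,Y0=(Z[:,:2]-[.618,.1475])@c,(Z[:,:2]-[.618,.1475])@n
k2=k&(abs(Y0)>.045)&(Z[:,2]>.248)&(Z[:,2]<.262);print("arch beam X range (initial)",np.percentile(X0[k2],[3,97]),k2.sum())
b=(Z[:,2]>.010)&(Z[:,2]<.021)&(abs(Y0)<.07)&(abs(X0)<.4);print("base near end X", np.percentile(X0[b],[.5,1,2]))
E
```

```text
time_s: 18.05
eef_pos: [0.4546, -0.1074, 0.2159]
tcp_rot: [-3.088, -0.307, 0.167]
ft_force: [0.4, 0.0, -0.1]
finger_gap: 0.003
ball (np.float64(-0.0275), np.float64(-0.0009), 51)
blank (np.float64(-0.0086), np.float64(0.0019), 37)
arch c (np.float64(0.1931), np.float64(-0.0008), 566)
0.0 ztop 0.0158 Y [-0.0316  0.033 ]
0.015 ztop 0.0269 Y [-0.0222  0.0223]
0.03 ztop 0.0316 Y [-0.0292  0.0277]
0.045 ztop 0.0321 Y [-0.029   0.0277]
0.06 ztop 0.0321 Y [-0.0295  0.0281]
0.075 ztop 0.0325 Y [-0.0292  0.0281]
0.09 ztop 0.0323 Y [-0.0298  0.0282]
0.105 ztop 0.0317 Y [-0.029   0.0281]
0.12 ztop 0.0324 Y [-0.0296  0.0276]
0.135 ztop 0.0317 Y [-0.0296  0.0282]
0.15 ztop 0.0308 Y [-0.0252  0.025 ]
0.165 ztop 0.0235 Y [-0.0178  0.0183]
0.18 ztop 0.0259 Y [-0.0336  0.0336]
0.195 ztop 0.0224 Y [-0.0256  0.0151]Traceback (most recent call last):
  File "<stdin>", line 17, in <module>
    return _quantile_unchecked(
        a, q, axis, out, overwrite_input, method, keepdims, weights)
    return _ureduce(a,
                    func=_quantile_ureduce_func,
    ...<5 lines>...
                    overwrite_input=overwrite_input,
                    method=method)
    r = func(a, **kwargs)
    result = _quantile(arr,
                       quantiles=q,
    ...<2 lines>...
                       out=out,
                       weights=wgt)
    slices_having_nans = np.isnan(arr[-1, ...])
                                  ~~~^^^^^^^^^
IndexError: index -1 is out of bounds for axis 0 with size 0
```

View pics/t9.png

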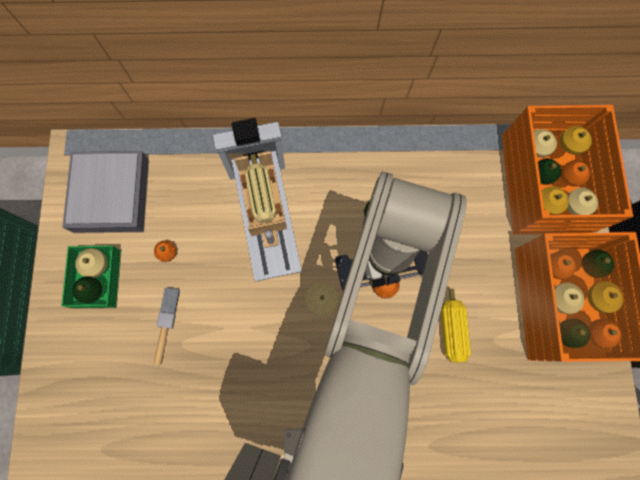

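Run:
```python
from h import *
ang=np.radians(11.4);c=np.array([np.cos(ang),np.sin(ang)]);n=np.array([-c[1],c[0]])
t,d=grab_frame("top")
for nm,D in(("before",np.load("pics/top0.npy")),("now",d)):
    Z=cloud("top",D).reshape(-1,3);X,Y=(Z[:,:2]-[.618,.1475])@c,(Z[:,:2]-[.618,.1475])@n
    b=(Z[:,2]>.010)&(Z[:,2]<.022)&(abs(Y)<.06)&(X>-.2)&(X<.1);h=np.histogram(X[b],np.arange(-.18,-.1,.004))[0]
    a=(abs(Y)>.045)&(abs(Y)<.08)&(Z[:,2]>.249)&(Z[:,2]<.261)&(X>.1)&(X<.3)
    k=(abs(Y)<.013)&(Z[:,2]>.109)&(Z[:,2]<.13)&(X>-.14)&(X<-.0)
    print(nm,"near end hist from -.18:",h,"arch top",X[a].min().round(4),X[a].max().round(4),np.median(X[a]).round(4),"ball",X[k].mean().round(4),np.median(X[k]).round(4))
    pl=(abs(Y)>.035)&(abs(Y)<.05)&(Z[:,2]>.09)&(Z[:,2]<.101)&(X>-.12)&(X<.03); print(" blank plate",X[pl].mean().round(4),pl.sum())
```

```text
Traceback (most recent call last):
ValueError: zero-size array to reduction operation minimum which has no identity
```

Run:
```python
from h import *
ang=np.radians(11.4);c=np.array([np.cos(ang),np.sin(ang)]);n=np.array([-c[1],c[0]])
t,d=grab_frame("top")
f=lambda x:(np.round(np.percentile(x,[2,50,98]),4),len(x)) if len(x) else None
for nm,D in(("before",np.load("pics/top0.npy")),("now",d)):
    Z=cloud("top",D).reshape(-1,3);X,Y=(Z[:,:2]-[.618,.1475])@c,(Z[:,:2]-[.618,.1475])@n
    b=(Z[:,2]>.010)&(Z[:,2]<.022)&(abs(Y)<.06)&(X>-.2)&(X<.1)
    a=(abs(Y)>.03)&(abs(Y)<.09)&(Z[:,2]>.22)&(X>.1)&(X<.3)
    k=(abs(Y)<.013)&(Z[:,2]>.109)&(Z[:,2]<.13)&(X>-.14)&(X<-.0)
    pl=(abs(Y)>.035)&(abs(Y)<.05)&(Z[:,2]>.09)&(Z[:,2]<.101)&(X>-.12)&(X<.03)
    print(nm,"base",f(X[b]),"arch",f(X[a]),f(Z[a,2]),"ball",f(X[k]),"plate",f(X[pl]))
```

```text
before base (array([-0.1216, -0.0569,  0.0939]), 723) arch (array([0.1767, 0.1969, 0.2156]), 266) (array([0.2201, 0.2212, 0.243 ]), 266) ball (array([-0.1326, -0.1242, -0.1151]), 54) plate (array([-0.0974, -0.0949, -0.0913]), 29)
now base (array([-0.1208, -0.0618,  0.0834]), 1875) arch (array([0.1775, 0.1984, 0.2157]), 259) (array([0.2201, 0.2212, 0.249 ]), 259) ball (array([-0.0369, -0.0272, -0.0172]), 48) plate (array([-0.0011,  0.002 ,  0.0052]), 30)
```

```bash
python3 -c "
from plant import *
print(hand_in())"
```

```text
the job is handed in; nothing more can be done
None
```

I laid the long squash in the cradle with its stem through the notch and held it until it sat level. I then let go, pushed the carriage home with closed fingers behind the post, moved the arm clear and handed in at about 18 s. Handing in gave no verdict.

**Squash:** After the push, its top was 31–32 mm above the cradle point along its whole length. It was centred to within about 1 mm sideways.

**Carriage:** It moved 97 mm, by both the ball and the plain plate. Measured from the arch and the stand base, home should be at 96.5–97.5 mm. The push force jumped from about 3 N to 34 N at the stop.

**Bystanders:** The arm did not touch the brush or the other produce. In the last top view the brush and small pumpkin had not moved. The arm covered parts of the other three there, but nothing was seen shifted.

- **Tilt:** The tool pitched nose-down by up to about 0.09 rad while carrying, and the moves could not correct it. The squash swung level on the V blocks, which the wrist camera's depth image confirmed before and after release.
- **Failed checks:** The top camera was blocked by the arm once, so I moved aside and repeated that look. Two measuring scripts stopped on empty selections and one was rerun with wider limits. One early plain-plate reading gave about 86 mm instead of 97 mm because its selection was poor, and I dropped it.

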